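Lay the tall carton down in its marked place

ROBOT

A 7-joint arm with a two-finger parallel gripper is mounted at the origin on the work surface. World frame = base frame: x ahead of the robot, y to its left, z up, the work surface at z = 0. Lengths are in mm, angles in rad, forces in N, time in s.
With the tool pointing down it reaches from about 425 to 975 mm from the base axis. Payload 16.7 kg.
Tool frame: the origin (TCP) lies midway between the tips of the shut fingers; the grasp point (between the pads) lies 19 mm behind it (robot.grip_point_offset is the z of the grasp point in the tool frame, in mm); z points along the fingers, y is the direction in which the jaws open and shut (so a half turn about z gives the same grasp; the last joint's range is limited). The gripper opens to 85 mm and grips with 20 to 120 N. Pads are 22 mm wide; open, the fingers measure 114 mm over their backs; the gripper's body (76 mm by 85 mm) begins 54 mm behind the grasp point. The pads swing forward as they close: fully open they stand 13 mm farther back than shut.
Start: joints at [1.145, 0.426, 0.074, 1.606, -0.034, 1.111, -0.067], TCP at [183.783, -649.461, 231.302] pointing down, gripper open.
Joint ranges: [-2.85, 2.85], [-0.5, 2.14], [-1.23, 1.37], [0.21, 2.46], [-1.02, 4.16], [0.16, 2.05], [-2.73, 2.73]. Speed limits (rad/s): [1.89, 1.89, 2.39, 2.39, 3.01, 3.01, 3.01].

INTERFACE

Orientations are given as [roll, pitch, yaw] about the fixed x, y, z axes, in that order (R = Rz(yaw) Ry(pitch) Rx(roll)).
In Python, from workcell import robot gives the robot as it stands.
- The arm moves only by the shell command python3 -m creep 'ROWS' [FORCE]. ROWS is JSON, a list of rows, each an object with "turn": the turn, a rotation vector about the tool's x, y, z in rad, a list of three; "offset": the shift along the tool's x, y, z in cm, a list of three; "jaw": the finger opening in cm, from 0 to 8.54. In form: [{"turn": [wx, wy, wz], "offset": [dx, dy, dz], "jaw": jaw}, ...]. A call has 1 to 5 rows; each row is the pose to reach, as a shift and turn from the pose commanded when the call began, along the tool's axes at that moment; what a row does not reach only later rows make up. A row lasts 1/8 s, in which the tool goes at most 62.5 mm and 10.7 degrees, less where a joint would pass 70% of its speed; a pose out of reach is approached as far as the arm can. A call with a gripper value outside its range is refused whole. The fingers move at their own pace and stop on an object; FORCE is the grip in N (left out, the last holds). Time passes only in rows, so rows that repeat a pose let the fingers close. It gives the time, the measured TCP pose, the force and the opening at its end, in the units of the state.
- robot.read_state(): the state, without advancing time (a new reading comes with each control period).
- robot.get_image(name): name is "scene" or "top" or "wrist"; returns (picture, depth): 420x560x3 uint8, blue, green, red; 420x560 float32, mm along the optical axis (not along the pixel's ray), 0 where there is no reading.
- robot.camera_info(name): a dict with "fx", "fy", "cx", "cy" (pixels), "R" (3x3) and "t" (3): a world point X has camera coordinates R X + t. Camera axes: x right, y down, z forward; pixel columns grow to the right and rows downward; lengths in mm; the calibration is good to about 2 mm. The wrist camera is an equidistant fisheye: a pixel r from the principal point sees the ray r / f radians off the axis. A picture is of the moment at which its call begins: read the wrist's pose just before it. camera_info takes no time and is no camera call; for the wrist camera it gives the pose at the moment of the call.
- robot.job_done(): hands the job in, once; it reports no verdict.
Trained networks look in the newest picture that a camera, given by its name, has taken for a name from the list of things; names that differ only in an ending like _2 or _b are one class to them, and where a whole thing is asked for, a point or a joint stands for the part that bears it (a point fixed in the world has none). Each returns a list of dicts, best first, with "conf" (0 to 1); they miss things now and then, are a little off and sometimes report something else, mostly with a low value. They report only what shows in the picture. A call takes as long as a camera call. They do not tell look-alikes from the thing itself.
- robot.recognise(camera, thing): "point" ([x, y, z] in mm, in the coordinates of the camera as it stood for that picture, good to about 4 mm: the middle of the surface that is visible of it).
The state is a dict: "time_s": time; "joint_positions": joint angles; "joint_velocities": joint speeds; "joint_torque": joint torques, N m; "ee_pos": TCP position; "eef_rot": TCP orientation; "force": force on the tool from outside, world axes, zero at the start; "ft_torque": the same for the moment, N m; "opening": finger opening in mm.
Only numpy, scipy, OpenCV 4.12 (cv2) and the standard library are available. Lean on these libraries where they do the work, as an engineer would, in place of code of your own. Each camera call takes 0.05 s, during which the arm holds its last target.

TASK

Make room on the pantry worktop and lay the tall carton down. First push the low round tin along the surface until it is completely clear of the white-bordered cork place, leaving the carton standing; then tip the tall carton over with a push near its top, so that it falls across the place and comes to lie flat on its broad side, wholly inside the outer edge of the white border. Only push: do not lift or carry the tin or the carton, keep the tin flat on the worktop, and leave the other things where they stand.

Things in the scene. Friction and masses are not known exactly. Their poses are not given: they have to be found in the camera images.
- place: the marked place, fixed: a cork-coloured rectangle with a white border on the worktop, 240 mm along its x and 170 mm along its y measured over the outside of the 12 mm border, lying flush (nothing to catch on). Origin at its centre on the worktop; the carton stands over its -x end and is to fall towards its +x end; z up.
- carton: the tall cardboard carton, full and rigid: 55 mm thick along its x, 120 mm wide along its y, 190 mm high along its z; 0.2 to 0.45 kg. Origin at the centre of its underside. It starts upright over the -x end of the place, its x axis within about 3 degrees of the place's x and its +x foot edge 15 to 35 mm in from the border's outer edge; toppled towards its own +x it pivots about that foot edge (slipping at most some millimetres) and passes its balance point at about 0.28 rad.
- carton_foot_l (a point): lower corner of the carton's +x broad face, at its +y side (27.5, 60, 0 mm from the carton's origin)
- carton_foot_r (a point): lower corner of the carton's +x broad face, at its -y side (27.5, -60, 0 mm)
- carton_top_l (a point): upper corner of the carton's +x broad face, at its +y side (27.5, 60, 190 mm)
- carton_top_r (a point): upper corner of the carton's +x broad face, at its -y side (27.5, -60, 190 mm)
- tin: the low round tin, 84 mm across and 40 mm high, 0.15 to 0.31 kg, standing in the middle of the place where the carton is to land. Origin at the centre of its underside. It slides on the worktop. Its easy way out is to the place's -y side (towards the robot), where the worktop is empty for 150 mm beyond the border; the carton's standing face is some 60 to 130 mm from the tin's near rim.
- short_carton: bystander: a short cardboard carton, 70 x 90 x 95 mm high (much lower than the tall one); loose, origin at the centre of its underside
- jar: bystander: a screw-top jar, 68 mm across, 110 mm high; loose, origin at the centre of its underside
- can: bystander: a food can, 66 mm across, 100 mm high; loose, origin at the centre of its underside
- bottle: bystander: an amber glass bottle, 60 mm across, 200 mm high; loose, origin at the centre of its underside
- mug: bystander: a white mug, 80 mm across, 90 mm high, handle on its own +y; loose, origin at the centre of its underside
- spice: bystander: a small spice jar, 44 mm across, 50 mm high; loose, origin at the centre of its underside
Things that resemble listed ones, but are neither listed nor needed, are in the scene too. What is shaped like the carton but red is not meant.

How it is judged (in metres and radians):
On the way, in this order (a step that is already met when the one before it is completed fails the run):
1. the tin lies flat clear of the marked place while the carton still stands upright ((x of tin in the frame of place above 0.159 m or x of tin in the frame of place below -0.159 m or y of tin in the frame of place above 0.124 m or y of tin in the frame of place below -0.124 m or horizontal distance between tin and place above 0.185 m) and angle between tin's own z axis and vertical below 0.1 rad and angle between carton's own z axis and vertical below 0.08 rad and linear speed of carton below 0.05 m/s), for 0.2 s.
2. the carton is tipping over, with the gripper high, not at its foot (angle between carton's own z axis and vertical between 0.12 and 0.9 rad and height (world z) of the grasp point above 0.095 m).
At the end, for the whole second after the job is handed in: The carton lies flat (within 0.1 rad) on its +x broad face, at rest, all corners inside the outer edge of the white border (3 mm allowed); the tin lies flat on the worktop, at rest, no part of it over the place (3 mm allowed); the bystanders are within 25 mm of where they stood, and upright (x of carton_foot_l in the frame of place between -0.123 and 0.123 m and y of carton_foot_l in the frame of place between -0.088 and 0.088 m and x of carton_foot_r in the frame of place between -0.123 and 0.123 m and y of carton_foot_r in the frame of place between -0.088 and 0.088 m and x of carton_top_l in the frame of place between -0.123 and 0.123 m and y of carton_top_l in the frame of place between -0.088 and 0.088 m and x of carton_top_r in the frame of place between -0.123 and 0.123 m and y of carton_top_r in the frame of place between -0.088 and 0.088 m and angle between carton's own x axis and vertical above 3.04 rad and linear speed of each of carton, tin below 0.02 m/s and height (world z) of carton below 0.04 m and (x of tin in the frame of place above 0.159 m or x of tin in the frame of place below -0.159 m or y of tin in the frame of place above 0.124 m or y of tin in the frame of place below -0.124 m or horizontal distance between tin and place above 0.185 m) and angle between tin's own z axis and vertical below 0.06 rad and height (world z) of tin below 0.006 m); the robot touches nothing.
It fails at once if the carton is lifted: its front foot edge leaves the worktop by more than 30 mm (height (world z) of any of carton_foot_l, carton_foot_r above 0.03 m).
It fails at once if the tin is lifted or tipped (height (world z) of tin above 0.015 m or angle between tin's own z axis and vertical above 0.3 rad).
It fails at once if a bystander is shifted by more than 25 mm or tipped (distance of any of short_carton, jar, can, bottle, mug, spice from where it was at the start of the episode above 0.025 m or angle between any of short_carton, jar, can, bottle, mug, spice's own z axis and vertical above 0.3 rad).
It also fails if it takes over 64 s, if anything falls off the work surface, if the arm or the gripper's body presses on something with over 40 N, if the wrist force passes 120 N, or if a joint passes its speed limit or range.

## Working session

There is one attempt and no reset: what is moved stays moved. The work goes in short steps, Python scripts to look and compute and a shell command to move; the robot and the scene stay as the last step left them, time stands still between calls to the robot, and variables do not carry over. Pictures are saved under pics/ and viewed, and the job is handed in when it is done.

```bash
ls; mkdir -p pics
python3 - <<'E'
from workcell import robot
import cv2,json
print(robot.read_state())
for n in ("scene","top"):
    im,d=robot.get_image(n); cv2.imwrite(f"pics/{n}0.png",im)
    print(n,robot.camera_info(n))
E
```

```text
pics
{'time_s': 0.0, 'joint_positions': array([ 1.145512  ,  0.42673061,  0.07386907,  1.60660849, -0.03409303,
        1.11076044, -0.06708596]), 'joint_velocities': array([ 0.00148667, -0.0013892 ,  0.00162641, -0.00017315,  0.00084982,
        0.00218989,  0.00056033]), 'joint_torque': array([-1.83290111e-03, -9.49806046e+01,  3.75975341e+00, -4.63520837e+01,
        1.92514103e-02,  1.04476773e-02,  7.12482438e-05]), 'ee_pos': array([ 183.6559246 , -649.12476681,  230.61140172]), 'eef_rot': array([-3.14035014e+00,  1.06130692e-04,  2.75753272e-01]), 'force': array([-0.07698251,  0.28605793, -0.35644385]), 'ft_torque': array([ 0.03432402, -0.04039117,  0.01117953]), 'opening': 85.54134501489781}
scene {'fx': 387.89678718236996, 'fy': 387.89678718236996, 'cx': 275.75405947598955, 'cy': 203.4670636834617, 'R': array([[ 1.90663728e-01,  9.81655229e-01,  5.94469958e-04],
       [ 7.13684312e-01, -1.38200751e-01, -6.86698810e-01],
       [-6.74019322e-01,  1.31352819e-01, -7.26941807e-01]]), 't': array([-123.42479081, -273.60816141, 1498.32002229])}
top {'fx': 449.3303461832917, 'fy': 449.3303461832917, 'cx': 280.68197809003186, 'cy': 206.9360909755635, 'R': array([[ 2.10259400e-02, -9.99771632e-01,  3.82010075e-03],
       [-9.87022266e-01, -2.13659411e-02, -1.59155719e-01],
       [ 1.59200993e-01, -4.24125894e-04, -9.87246101e-01]]), 't': array([  24.00946408,  551.25277686, 1167.49384549])}
```

View pics/scene0.png

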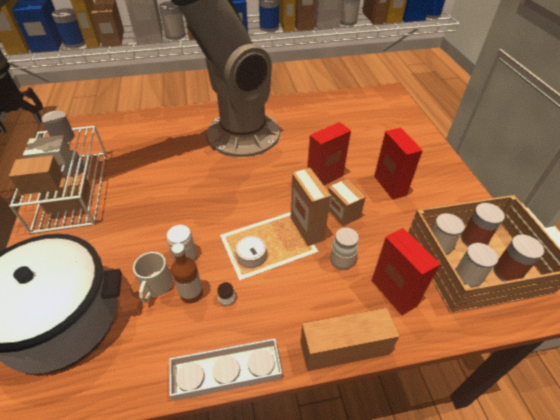

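View pics/top0.png

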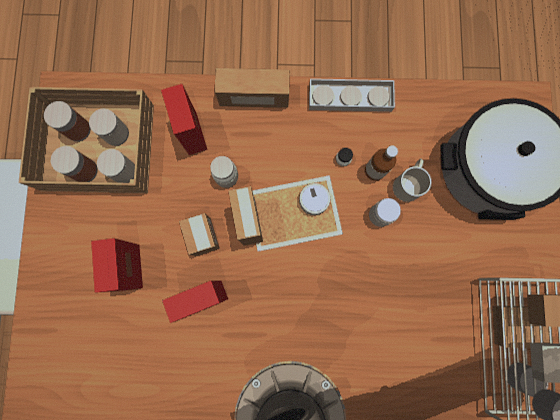

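The top view shows the tin at (315,198), the tan carton at (246,215) and the place spanning roughly (252..342, 178..248). Candidates for the carton are the tan one at (246,215), the short one at (200,233), and the red ones at (183,118), (117,264) and (195,300). I choose the tan one at (246,215). I'll check it in a crop and measure.

```bash
cat > h.py <<'E'
from workcell import robot
import numpy as np,cv2
def px2w(n,u,v,z):
    c=robot.camera_info(n);R=np.array(c['R']);t=np.array(c['t'])
    r=R.T@np.array([(u-c['cx'])/c['fx'],(v-c['cy'])/c['fy'],1.]);o=-R.T@t
    return o+r*(z-o[2])/r[2]
def w2px(n,X):
    c=robot.camera_info(n);p=np.array(c['R'])@np.array(X,float)+np.array(c['t'])
    return np.array([c['fx']*p[0]/p[2]+c['cx'],c['fy']*p[1]/p[2]+c['cy']])
def cloud(n,d):
    c=robot.camera_info(n);v,u=np.mgrid[:420,:560]
    P=np.stack([(u-c['cx'])/c['fx']*d,(v-c['cy'])/c['fy']*d,d],-1)
    return (P-np.array(c['t']))@np.array(c['R'])
E
python3 - <<'E'
from h import *
im,d=robot.get_image("top"); W=cloud("top",d); 
np.savez("top0.npz",im=im,d=d,W=W)
cv2.imwrite("pics/crop0.png",cv2.resize(im[160:270,170:400],None,fx=3.4,fy=3.4,interpolation=cv2.INTER_CUBIC))
for n in("carton","tin","short_carton","jar","can","bottle","mug","spice"):
    c=robot.camera_info("top")
    for r in robot.recognise("top",n)[:3]: print(n,round(r['conf'],2),np.round(np.array(c['R']).T@(np.array(r['point'])-c['t'])))
E
```

```text
carton 0.91 [749. 281. 189.]
carton 0.76 [388. 423. 185.]
carton 0.72 [507. 118. 189.]
tin 0.78 [578. -55.  42.]
short_carton 0.89 [467. 245.  95.]
short_carton 0.71 [ 537. -230.   97.]
short_carton 0.58 [505. 118. 192.]
jar 0.67 [509. 120. 186.]
jar 0.61 [631. 186. 109.]
can 0.78 [ 541. -228.   95.]
bottle 0.79 [ 660. -216.  132.]
mug 0.63 [ 628. -325.   44.]
spice 0.59 [ 690. -132.   51.]
```

View pics/crop0.png

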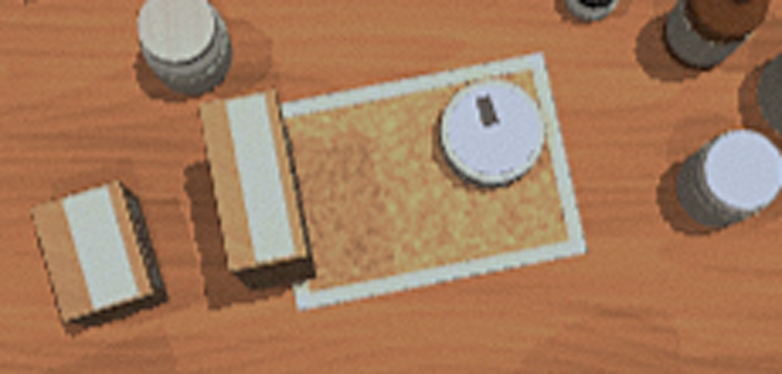

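The crop confirms the tan carton with the cream stripe, its foot over the left end of the place. The tin is at crop (492,132). Next I fit the poses.

```bash
cat > fit.py <<'E'
from h import *
from scipy.optimize import minimize
def place_fit(n,im):
    # work on a world raster at z=0
    res=1.0; xs=np.arange(400,750,res); ys=np.arange(-180,200,res)
    X,Y=np.meshgrid(xs,ys,indexing='ij')
    c=robot.camera_info(n);R=np.array(c['R']);t=np.array(c['t'])
    P=np.stack([X,Y,0*X],-1)@R.T+t
    u=(c['fx']*P[...,0]/P[...,2]+c['cx']).astype(np.float32);v=(c['fy']*P[...,1]/P[...,2]+c['cy']).astype(np.float32)
    r=cv2.remap(im,u,v,cv2.INTER_LINEAR)
    hsv=cv2.cvtColor(r,cv2.COLOR_BGR2HSV); w=((hsv[...,1]<85)&(hsv[...,2]>120)).astype(float)
    w=cv2.GaussianBlur(w,(0,0),1.5)
    def score(p,b=None):
        cx,cy,a=p
        out=0
        s1=np.linspace(-118,118,237);s2=np.linspace(-83,83,167)
        for off,sg in((6,1),(3,1),(9,1),(-4,-1),(16,-1)):
            for L in (np.stack([s1,0*s1+85-off],1),np.stack([s1,0*s1-85+off],1),np.stack([0*s2+120-off,s2],1)):
                q=L@np.array([[np.cos(a),np.sin(a)],[-np.sin(a),np.cos(a)]])+[cx,cy]
                out-=sg*cv2.remap(w.astype(np.float32),((q[:,1]-ys[0])/res).astype(np.float32),((q[:,0]-xs[0])/res).astype(np.float32),cv2.INTER_LINEAR).sum()*(1 if sg>0 else 1.5)
        return out
    best=None
    for a in np.arange(-1.9,-1.2,.05):
        for cx in range(520,600,8):
            for cy in range(-40,60,8):
                s=score((cx,cy,a))
                if best is None or s<best[0]: best=(s,(cx,cy,a))
    o=minimize(score,best[1],method='Nelder-Mead',options=dict(initial_simplex=np.array(best[1])+np.array([[0,0,0],[5,0,0],[0,5,0],[0,0,.04]])))
    return o.x,o.fun
E
python3 - <<'E'
from fit import *
z=np.load("top0.npz");im=z['im'];W=z['W']
print(place_fit("top",im))
si,sd=robot.get_image("scene"); print(place_fit("scene",si))
S=cloud("scene",sd)
for nm,P in(("top",W),("scene",S)):
    P=P.reshape(-1,3)
    def box(zl,zh,x0,x1,y0,y1):
        m=(P[:,2]>zl)&(P[:,2]<zh)&(P[:,0]>x0)&(P[:,0]<x1)&(P[:,1]>y0)&(P[:,1]<y1);return P[m]
    c=box(180,200,430,590,80,160); print(nm,"carton top",len(c),np.median(c[:,2]),cv2.minAreaRect(c[:,:2].astype(np.float32)))
    t=box(33,50,520,650,-130,0);print("tin",len(t),np.median(t[:,2]),cv2.minEnclosingCircle(t[:,:2].astype(np.float32)),t.mean(0))
    for k,q in dict(short=(85,105,420,510,200,290),jar=(100,120,590,670,140,230),can=(90,110,500,580,-270,-190),spice=(42,60,650,730,-170,-100),bottle=(100,220,600,700,-260,-180),mug=(70,105,570,680,-370,-270)).items():
        b=box(*q); 
        if len(b): print(k,len(b),cv2.minAreaRect(b[:,:2].astype(np.float32)))
E
```

```text
(array([543.14054569,  -1.0597676 ,  -1.35026553]), np.float64(-1608.1732177734375))
(array([543.12824875,  -3.09144669,  -1.35021052]), np.float64(-1765.361328125))
top carton top 1170 189.94980539158084 ((513.4781494140625, 123.13900756835938), (120.4565658569336, 55.208580017089844), 12.736651420593262)
tin 737 39.998490922311326 ((579.2965087890625, -55.30015182495117), 42.69167709350586) [578.71211969 -55.00125556  40.07962233]
short 906 ((470.9777526855469, 249.69979858398438), (90.31472778320312, 70.2850570678711), 18.8590087890625)
jar 411 ((641.9246826171875, 191.39781188964844), (55.601898193359375, 59.66474533081055), 0.9548259973526001)
can 455 ((541.5704956054688, -239.3627471923828), (59.06777572631836, 61.515846252441406), 3.8442630767822266)
spice 164 ((701.3861083984375, -137.49053955078125), (37.33427429199219, 37.833473205566406), 28.99138641357422)
bottle 521 ((665.3756103515625, -223.90354919433594), (58.40164566040039, 51.43220520019531), 50.38541030883789)
mug 305 ((625.10107421875, -314.8858947753906), (88.25664520263672, 81.30262756347656), 18.233797073364258
[... 236 characters left out ...]
71292603 -59.02992342  38.84886392]
short 511 ((470.634765625, 245.57814025878906), (93.77288818359375, 70.73662567138672), 19.312185287475586)
jar 339 ((642.3419189453125, 187.90426635742188), (58.18048858642578, 55.192317962646484), 89.52822875976562)
can 339 ((542.3347778320312, -241.6236114501953), (59.01495361328125, 56.42891311645508), 0.4356689751148224)
spice 188 ((702.1617431640625, -140.8278350830078), (38.585166931152344, 38.6894645690918), 40.067848205566406)
bottle 702 ((675.8772583007812, -228.49932861328125), (46.406288146972656, 58.644981384277344), 13.276588439941406)
mug 427 ((626.7767333984375, -317.8199462890625), (93.3061294555664, 78.24191284179688), 14.652034759521484)
```

Poses in the place frame, mm:

| Thing | x | y | Note |
|---|---|---|---|
| Carton | -128 | -2 | axis parallel to the place |
| Tin | 61 | 23 | |

Plan:
1. Cradle the tin with half-open jaws from its +y side and push it to about y = -142.
2. Tip the carton with wide-open jaws, pushing +x near the top.

I start with the approach to above (60, 95).

```bash
python3 -m creep '[{"turn":[0,0,0.055],"offset":[61.3,-45.9,0],"jaw":4.5},{"turn":[0,0,0.055],"offset":[61.3,-45.9,0],"jaw":4.5},{"turn":[0,0,0.055],"offset":[61.3,-45.9,0],"jaw":4.5},{"turn":[0,0,0.055],"offset":[61.3,-45.9,0],"jaw":4.5},{"turn":[0,0,0.055],"offset":[61.3,-45.9,0],"jaw":4.5}]' 30
cat > st.py <<'E'
from h import *
s=robot.read_state();d=s['ee_pos'][:2]-np.array([543.1,-2]);a=-1.350
print("t",s['time_s'],"place x,y",d@[np.cos(a),np.sin(a)],d@[-np.sin(a),np.cos(a)],"z",s['ee_pos'][2],s['eef_rot'],s['opening'],s['force'])
E
python3 st.py
```

```text
time_s: 1.23
ee_pos: [374.5, -399.4, 231.6]
eef_rot: [3.141, -0.0, 0.221]
force: [0.8, -0.9, 0.4]
opening: 44.9
t 1.225 place x,y 350.86418680057596 -251.54489749275254 z 231.61849639451256 [ 3.14106325e+00 -3.97759735e-04  2.20699734e-01] 44.86491725408343 [ 0.83719307 -0.88419814  0.43598444]
```

```bash
python3 -m creep '[{"turn":[0,0,0],"offset":[34.6,-29.1,0],"jaw":4.5},{"turn":[0,0,0],"offset":[34.6,-29.1,0],"jaw":4.5},{"turn":[0,0,0],"offset":[34.6,-29.1,0],"jaw":4.5},{"turn":[0,0,0],"offset":[34.6,-29.1,0],"jaw":4.5},{"turn":[0,0,0],"offset":[34.6,-29.1,0],"jaw":4.5}]'
python3 st.py
```

```text
time_s: 1.85
ee_pos: [563.8, -150.9, 231.7]
eef_rot: [3.141, -0.001, 0.22]
force: [0.7, -0.8, 0.2]
opening: 45.3
t 1.85 place x,y 149.83537787781498 -12.372222729986824 z 231.67686392896144 [ 3.14119849e+00 -5.79701656e-04  2.20423131e-01] 45.26590534910611 [ 0.69529785 -0.76604206  0.20774827]
```

```bash
python3 -m creep '[{"turn":[0,0,0],"offset":[11.0,-8.9,0],"jaw":4.5},{"turn":[0,0,0],"offset":[11.0,-8.9,0],"jaw":4.5},{"turn":[0,0,0],"offset":[11.0,-8.9,0],"jaw":4.5},{"turn":[0,0,0],"offset":[11.0,-8.9,6.0],"jaw":4.5},{"turn":[0,0,0],"offset":[11.0,-8.9,12.0],"jaw":4.5}]'
python3 st.py
python3 - <<'E'
from h import *
for n in("scene","top"):
    im,d=robot.get_image(n); cv2.imwrite(f"pics/{n}1.png",im)
E
```

```text
time_s: 2.48
ee_pos: [651.0, -42.0, 110.5]
eef_rot: [3.141, -0.002, 0.221]
force: [1.0, 1.0, -0.7]
opening: 45.2
t 2.475 place x,y 62.6303535841623 96.48648606610733 z 110.4660492905424 [ 3.14085130e+00 -1.62422598e-03  2.20529487e-01] 45.228267648745216 [ 0.99225451  0.95788319 -0.67501975]
```

View pics/scene1.png

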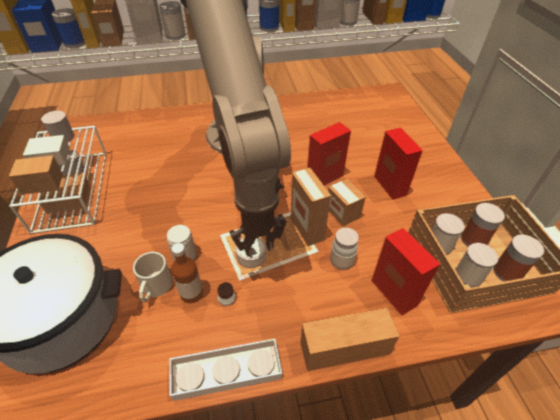

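The scene view shows the gripper above and behind the tin at (255,240), clear of the carton. I descend beside the tin.

```bash
python3 -m creep '[{"turn":[0,0,0],"offset":[0.1,-0.2,4],"jaw":4.5},{"turn":[0,0,0],"offset":[0.1,-0.2,8],"jaw":4.5},{"turn":[0,0,0],"offset":[0.1,-0.2,10],"jaw":4.5},{"turn":[0,0,0],"offset":[0.1,-0.2,10],"jaw":4.5}]'
python3 st.py
```

```text
time_s: 3.08
ee_pos: [651.3, -39.7, 11.8]
eef_rot: [-3.142, 0.001, 0.22]
force: [-0.0, 1.2, 1.6]
opening: 44.9
t 3.075 place x,y 60.456921579978456 97.34162763551421 z 11.79970612610686 [-3.14157931e+00  5.82946489e-04  2.20413421e-01] 44.85393093924254 [-0.02467091  1.2045977   1.55568359]
```

```bash
python3 -m creep '[{"turn":[0,0,0],"offset":[-1.0,0,0],"jaw":4.5},{"turn":[0,0,0],"offset":[-2.0,0,0],"jaw":4.5},{"turn":[0,0,0],"offset":[-3.0,0,0],"jaw":4.5},{"turn":[0,0,0],"offset":[-4.0,0,0],"jaw":4.5},{"turn":[0,0,0],"offset":[-5.0,0,0],"jaw":4.5}]'
python3 st.py
python3 - <<'E'
from h import *
for n in("scene","top"):
    im,d=robot.get_image(n); cv2.imwrite(f"pics/{n}2.png",cv2.resize(im[160:300,150:400],None,fx=3,fy=3))
E
```

```text
time_s: 3.7
ee_pos: [602.7, -50.3, 12.0]
eef_rot: [3.141, -0.002, 0.221]
force: [5.5, 0.7, 3.8]
opening: 45.0
t 3.7 place x,y 60.2183346441896 47.523402180037465 z 12.008731884049832 [ 3.14136568e+00 -1.92525642e-03  2.20787555e-01] 45.04048633905837 [5.49436218 0.67991594 3.82100105]
```

View pics/scene2.png

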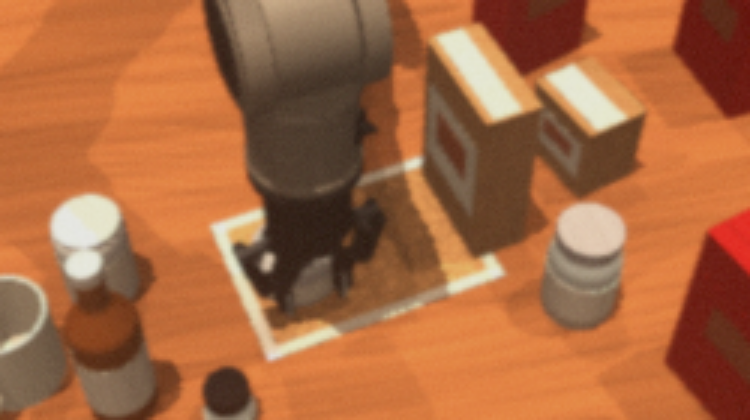

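The tin, at crop (310,280), is cradled between the two fingers and moving. The push force is about 5 N and the carton is still standing. I continue.

```bash
python3 -m creep '[{"turn":[0,0,0],"offset":[-1.4,0,0],"jaw":4.5},{"turn":[0,0,0],"offset":[-2.8,0,0],"jaw":4.5},{"turn":[0,0,0],"offset":[-4.2,0,0],"jaw":4.5},{"turn":[0,0,0],"offset":[-5.6,0,0],"jaw":4.5},{"turn":[0,0,0],"offset":[-7.0,0,0],"jaw":4.5}]'
python3 -m creep '[{"turn":[0,0,0],"offset":[-1.4,0,0],"jaw":4.5},{"turn":[0,0,0],"offset":[-2.8,0,0],"jaw":4.5},{"turn":[0,0,0],"offset":[-4.2,0,0],"jaw":4.5},{"turn":[0,0,0],"offset":[-5.6,0,0],"jaw":4.5},{"turn":[0,0,0],"offset":[-6.7,0,0],"jaw":4.5}]'
python3 st.py
python3 - <<'E'
from h import *
im,d=robot.get_image("scene"); cv2.imwrite(f"pics/scene3.png",im)
E
```

```text
time_s: 4.42
ee_pos: [533.1, -65.9, 11.3]
eef_rot: [-3.142, 0.0, 0.221]
force: [2.6, -0.4, 1.5]
opening: 44.9
time_s: 5.05
ee_pos: [467.7, -80.5, 11.3]
eef_rot: [-3.142, 0.0, 0.221]
force: [2.3, 0.8, 1.4]
opening: 45.1
t 5.05 place x,y 60.12783750327891 -90.72586237965886 z 11.324530011188868 [-3.14152577e+00  1.81431396e-04  2.20703132e-01] 45.11268852279588 [2.2911772  0.77036389 1.40283647]
```

View pics/scene3.png

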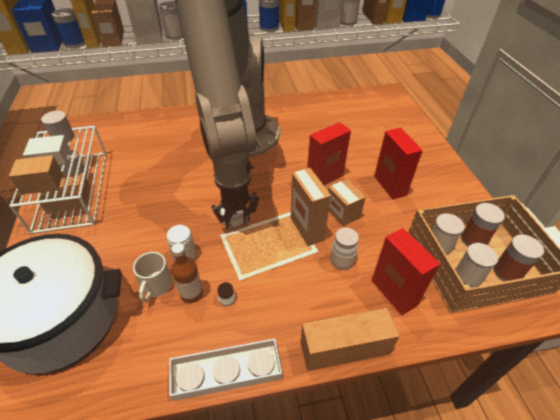

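The place is empty and the tin is beyond its -y side, hidden by the gripper at (237,215). I'll push a touch more, then back off and rise.

```bash
python3 -m creep '[{"turn":[0,0,0],"offset":[-0.6,0,0],"jaw":4.5},{"turn":[0,0,0],"offset":[-0.6,0,0],"jaw":4.5},{"turn":[0,0,0],"offset":[1.5,0,0],"jaw":4.5},{"turn":[0,0,0],"offset":[4,0,0],"jaw":4.5},{"turn":[0,0,0],"offset":[4,0,0],"jaw":4.5}]'
python3 -m creep '[{"turn":[0,0,0],"offset":[0,0,-5],"jaw":4.5},{"turn":[0,0,0],"offset":[0,0,-11],"jaw":4.5},{"turn":[0,0,0],"offset":[0,0,-17],"jaw":8.5},{"turn":[0,0,0],"offset":[0,0,-23],"jaw":8.5},{"turn":[0,0,0],"offset":[0,0,-26],"jaw":8.5}]'
python3 st.py
python3 - <<'E'
from h import *
P=np.array([543.1,-2]);a=-1.35
for n in("top","scene"):
    im,d=robot.get_image(n); cv2.imwrite(f"pics/{n}4.png",im)
    W=cloud(n,d).reshape(-1,3)
    t=W[(W[:,2]>33)&(W[:,2]<46)&(W[:,0]>360)&(W[:,0]<480)&(W[:,1]>-180)&(W[:,1]<0)]
    if len(t):
        c,r=cv2.minEnclosingCircle(t[:,:2].astype(np.float32)); q=np.array(c)-(P+[0,1 if n=="top" else -1]);print(n,len(t),c,r,"place",q@[np.cos(a),np.sin(a)],q@[-np.sin(a),np.cos(a)])
    c=W[(W[:,2]>180)&(W[:,2]<200)&(W[:,0]>430)&(W[:,0]<590)&(W[:,1]>80)&(W[:,1]<160)]
    print(cv2.minAreaRect(c[:,:2].astype(np.float32)))
E
```

```text
time_s: 5.72
ee_pos: [509.2, -70.9, 11.2]
eef_rot: [-3.141, -0.001, 0.222]
force: [-1.3, 0.3, 0.2]
opening: 44.9
time_s: 6.35
ee_pos: [507.7, -71.8, 274.4]
eef_rot: [3.14, -0.003, 0.22]
force: [-0.1, 0.7, -0.1]
opening: 84.9
t 6.35 place x,y 60.374759481022956 -49.816148921250644 z 274.3555399584512 [ 3.14033137e+00 -2.55912545e-03  2.20434956e-01] 84.91540389256761 [-0.11472522  0.71128268 -0.10686378]
top 344 (416.59442138671875, -82.75811004638672) 39.931480407714844 place 52.067729993138904 -141.34002077260266
((513.5574951171875, 123.03713989257812), (120.85830688476562, 54.96056365966797), 12.619588851928711)
scene 467 (418.9542541503906, -94.61318969726562) 44.100704193115234 place 62.20038055740905 -141.1958051699004
((513.4522094726562, 119.49296569824219), (123.34465026855469, 56.09614944458008), 12.844344139099121)
```

View pics/top4.png

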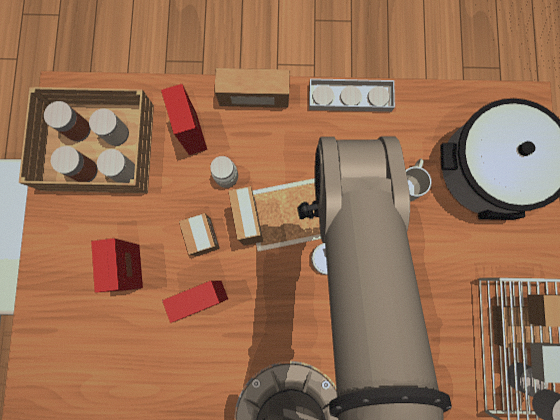

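View pics/scene4.png

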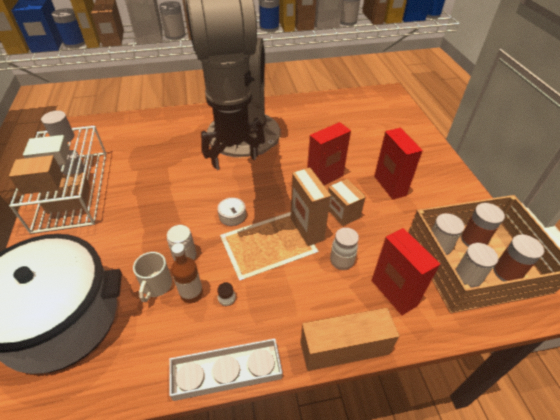

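Tin confirmed at place (≈60, -141), flat and 17 mm past the line. The carton still stands where it was. Now I travel over the carton to its -x side and turn the jaws by 90°.

```bash
python3 -c "
from h import *
print(robot.read_state()['joint_positions'])"
python3 -m creep '[{"turn":[0,0,1.571],"offset":[4.6,-26,0],"jaw":8.5},{"turn":[0,0,1.571],"offset":[4.6,-26,0],"jaw":8.5},{"turn":[0,0,1.571],"offset":[4.6,-26,0],"jaw":8.5},{"turn":[0,0,1.571],"offset":[4.6,-26,0],"jaw":8.5},{"turn":[0,0,1.571],"offset":[4.6,-26,0],"jaw":8.5}]'
python3 st.py
python3 -c "
from h import *
print(robot.read_state()['joint_positions'])"
```

```text
[ 0.29095523  0.13604846 -0.30320521  1.89848416  0.04627513  1.10912356
 -1.38047392]
time_s: 7.08
ee_pos: [495.4, 187.0, 270.2]
eef_rot: [3.14, 0.001, -0.577]
force: [0.7, 0.1, 0.7]
opening: 84.7
t 7.075 place x,y -194.90226420948616 -5.153700534595333 z 270.1550188045001 [ 3.13997319e+00  9.54448124e-04 -5.76884123e-01] 84.69474013800577 [0.69908323 0.12830415 0.72495793]
[-0.11561837  0.18064707 -0.41377635  1.86198847  0.08032721  1.11706698
 -2.70647433]
```

J7 is close to its limit in this direction, so I turn the other way instead. The half-turn symmetry makes it equivalent.

```bash
python3 -m creep '[{"turn":[0,0,-1.2],"offset":[0,0,0],"jaw":8.5},{"turn":[0,0,-1.2],"offset":[0,0,0],"jaw":8.5},{"turn":[0,0,-1.2],"offset":[0,0,0],"jaw":8.5},{"turn":[0,0,-1.2],"offset":[0,0,0],"jaw":8.5},{"turn":[0,0,-1.2],"offset":[0,0,0],"jaw":8.5}]'
python3 -m creep '[{"turn":[0,0,-1.45],"offset":[0,0,0],"jaw":8.5},{"turn":[0,0,-1.45],"offset":[0,0,0],"jaw":8.5},{"turn":[0,0,-1.45],"offset":[0,0,0],"jaw":8.5},{"turn":[0,0,-1.45],"offset":[0,0,0],"jaw":8.5},{"turn":[0,0,-1.45],"offset":[0,0,0],"jaw":8.5}]'
python3 st.py
```

```text
time_s: 7.7
ee_pos: [495.6, 185.4, 270.0]
eef_rot: [3.141, 0.002, 0.372]
force: [-0.5, -1.2, -0.1]
opening: 84.9
time_s: 8.32
ee_pos: [495.6, 185.4, 270.0]
eef_rot: [-3.14, 0.001, 1.31]
force: [0.3, 0.0, 0.1]
opening: 85.1
t 8.325 place x,y -193.2601182586837 -5.3114948280668 z 270.0367611017593 [-3.13987023e+00  1.34664720e-03  1.30982262e+00] 85.12276782115103 [0.26308241 0.04857903 0.13676296]
```

```bash
python3 -m creep '[{"turn":[0,0,-0.482],"offset":[0.2,0.3,0],"jaw":8.5},{"turn":[0,0,-0.482],"offset":[0.2,0.3,0],"jaw":8.5},{"turn":[0,0,-0.482],"offset":[0.2,0.3,3],"jaw":8.5},{"turn":[0,0,-0.482],"offset":[0.2,0.3,8],"jaw":8.5},{"turn":[0,0,-0.482],"offset":[0.2,0.3,12.0],"jaw":8.5}]'
python3 st.py
python3 - <<'E'
from h import *
for n in("top","scene"):
    im,d=robot.get_image(n); cv2.imwrite(f"pics/{n}5.png",im)
E
```

```text
time_s: 8.95
ee_pos: [498.5, 186.2, 148.6]
eef_rot: [-3.139, 0.0, 1.786]
force: [1.3, -0.5, 0.3]
opening: 84.6
t 8.95 place x,y -193.41410391477632 -2.3139989739905773 z 148.6427980093182 [-3.13919936e+00  3.44866697e-04  1.78561007e+00] 84.62795765302377 [ 1.33815101 -0.5073704   0.30335066]
```

View pics/scene5.png

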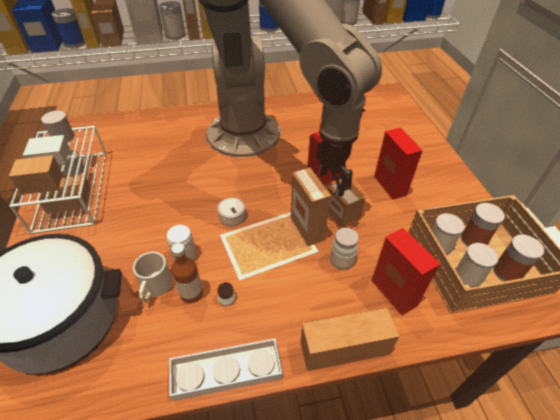

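View pics/top5.png

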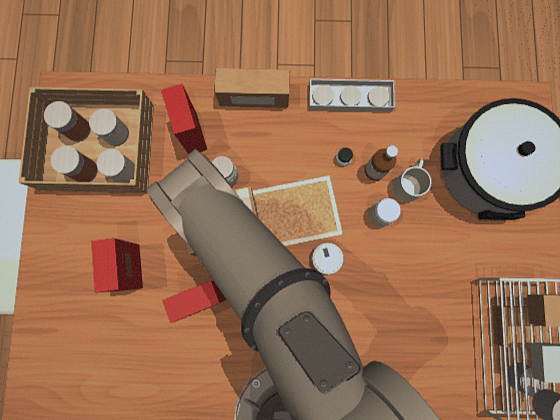

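The gripper at (340,170) in the scene view sits behind the carton's top, above the short carton. I push along tool -x in gentle steps.

```bash
python3 -m creep '[{"turn":[0,0,0],"offset":[-1.2,0,0],"jaw":8.5},{"turn":[0,0,0],"offset":[-2.4,0,0],"jaw":8.5},{"turn":[0,0,0],"offset":[-3.2,0,0],"jaw":8.5},{"turn":[0,0,0],"offset":[-4.0,0,0],"jaw":8.5},{"turn":[0,0,0],"offset":[-4.8,0,0],"jaw":8.5}]'
python3 st.py
python3 - <<'E'
from h import *
im,d=robot.get_image("scene"); cv2.imwrite("pics/scene6.png",cv2.resize(im[100:300,190:430],None,fx=3,fy=3))
E
```

```text
time_s: 9.68
ee_pos: [510.3, 139.7, 151.7]
eef_rot: [3.141, 0.0, 1.785]
force: [-0.6, -0.0, -0.6]
opening: 85.0
t 9.675 place x,y -145.41395683569417 -0.9346217629533002 z 151.7100925348192 [3.14104145e+00 7.79518440e-05 1.78548260e+00] 85.0131045647083 [-0.62825317 -0.01519751 -0.56482101]
```

View pics/scene6.png

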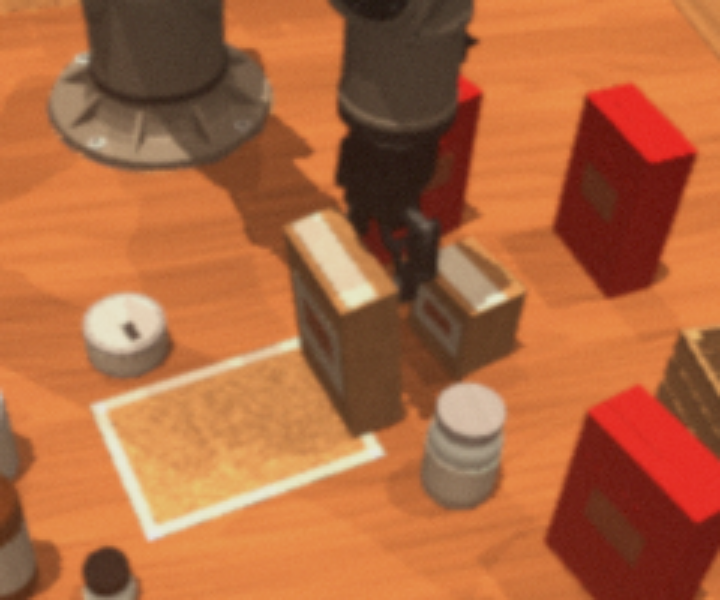

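The carton has begun to tilt and the foot is in place. I continue past the balance point.

```bash
python3 -m creep '[{"turn":[0,0,0],"offset":[-0.9,0,0],"jaw":8.5},{"turn":[0,0,0],"offset":[-1.8,0,0],"jaw":8.5},{"turn":[0,0,0],"offset":[-2.7,0,0],"jaw":8.5},{"turn":[0,0,0],"offset":[-3.6,0,0],"jaw":8.5},{"turn":[0,0,0],"offset":[-4.5,0,0],"jaw":8.5}]'
python3 st.py
python3 - <<'E'
from h import *
im,d=robot.get_image("scene"); cv2.imwrite("pics/scene7.png",cv2.resize(im[100:300,190:430],None,fx=3,fy=3))
E
```

```text
time_s: 10.35
ee_pos: [519.8, 95.6, 151.4]
eef_rot: [-3.142, 0.0, 1.786]
force: [0.3, -0.1, 0.5]
opening: 84.9
t 10.35 place x,y -100.33587527862092 -1.3699771724292253 z 151.36261704765658 [-3.14152677e+00  6.93693592e-06  1.78550092e+00] 84.92955188357942 [ 0.34275904 -0.10980071  0.48347822]
```

View pics/scene7.png

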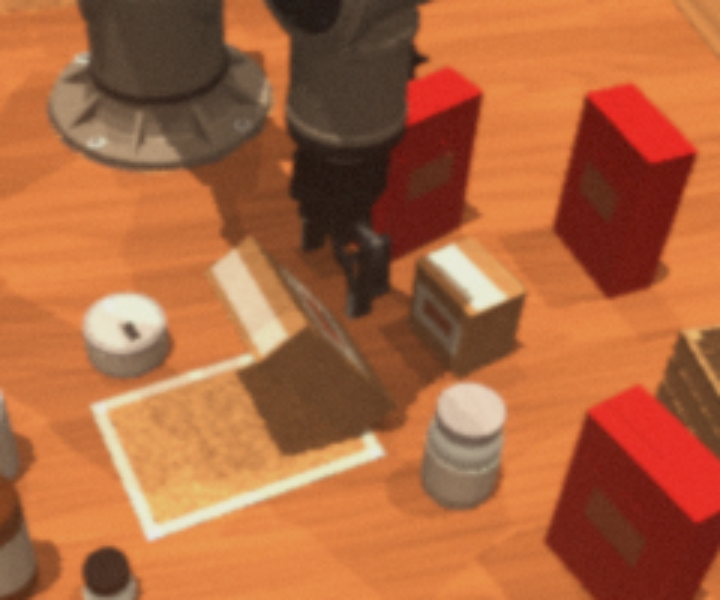

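The carton is falling freely, about halfway down at crop (310,340). I raise the gripper and look again.

```bash
python3 -m creep '[{"turn":[0,0,0],"offset":[0,0,0],"jaw":8.5},{"turn":[0,0,0],"offset":[0,0,-3],"jaw":8.5},{"turn":[0,0,0],"offset":[2,0,-7],"jaw":8.5},{"turn":[0,0,0],"offset":[6,0,-12],"jaw":8.5},{"turn":[0,0,0],"offset":[10,0,-16],"jaw":8.5}]'
python3 -m creep '[{"turn":[0,0,0],"offset":[5,-5,0],"jaw":8.5},{"turn":[0,0,0],"offset":[5,-10,0],"jaw":8.5},{"turn":[0,0,0],"offset":[5,-10,0],"jaw":8.5},{"turn":[0,0,0],"offset":[5,-10,0],"jaw":8.5}]'
python3 st.py
python3 - <<'E'
from h import *
a=-1.35
for n in("top","scene"):
    P=np.array([543.1,-1 if n=="top" else -3])
    im,d=robot.get_image(n); cv2.imwrite(f"pics/{n}8.png",im)
    W=cloud(n,d).reshape(-1,3)
    q=W[:,:2]-P; X=q@[np.cos(a),np.sin(a)];Y=q@[-np.sin(a),np.cos(a)]
    m=(W[:,2]>48)&(W[:,2]<62)&(abs(X)<150)&(abs(Y)<100)
    print(n,m.sum(),np.median(W[m,2]),cv2.minAreaRect(np.stack([X,Y],1)[m].astype(np.float32)),np.percentile(X[m],[1,99]),np.percentile(Y[m],[1,99]))
    m=(W[:,2]>33)&(W[:,2]<46)&(X>0)&(X<130)&(Y>-200)&(Y<-95)
    print("tin",m.sum(),cv2.minEnclosingCircle(np.stack([X,Y],1)[m].astype(np.float32)))
E
```

```text
time_s: 11.02
ee_pos: [497.9, 195.3, 313.4]
eef_rot: [3.141, 0.0, 1.785]
force: [0.7, 0.8, 0.2]
opening: 84.8
time_s: 11.52
ee_pos: [390.3, 221.6, 311.7]
eef_rot: [3.14, 0.0, 1.786]
force: [-0.2, -0.4, -0.8]
opening: 85.4
t 11.525 place x,y -251.61438752574014 -100.16044860960302 z 311.744934227383 [3.14043424e+00 3.91615673e-04 1.78565895e+00] 85.36840033439644 [-0.24369135 -0.35029275 -0.8243892 ]
top 3151 54.860287244639316 ((0.0453948974609375, -1.9682884216308594), (120.72561645507812, 190.06581115722656), 89.76962280273438) [-93.04960814  92.83055251] [-61.46778321  56.70779838]
tin 774 ((60.328819274902344, -142.01022338867188), 42.048919677734375)
scene 2291 53.66122255157068 ((1.0087966918945312, -2.3648605346679688), (190.88706970214844, 124.24581909179688), 0.030337944626808167) [-91.45709828  95.07759349] [-61.75633527  57.48079118]
tin 468 ((62.63717269897461, -141.91307067871094), 43.1861572265625)
```

View pics/scene8.png

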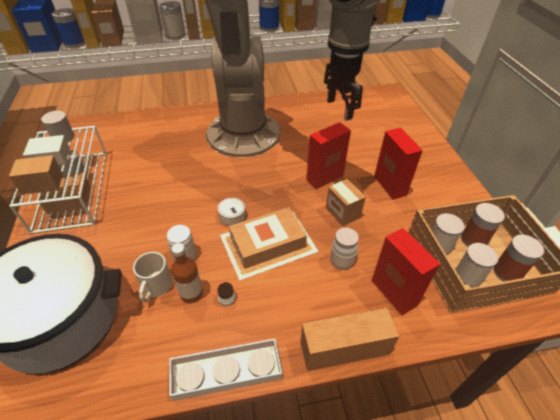

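View pics/top8.png

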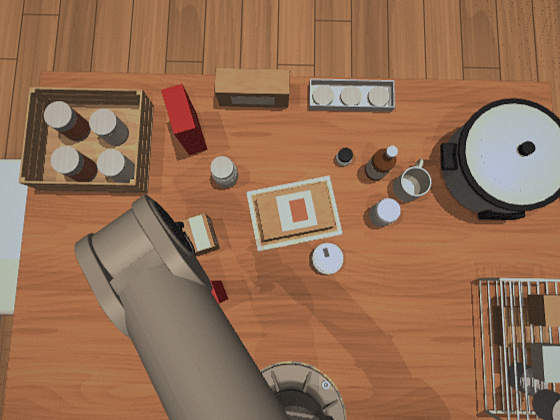

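The carton lies flat and centred in the place. The tin is clear of it, the bystanders stand as before, and the gripper is free in the air.

```bash
python3 -c "
from workcell import robot
print(robot.job_done())"
```

```text
the job is handed in; nothing more can be done
None
```

The tin is clear of the place, the carton lies flat inside the white border, and I handed the job in at about 11.6 s. No verdict was reported.

- **Tin:** I pushed it out along the place's -y side with the half-open fingers. It ended flat at about (61, -142) mm in the place frame, where the limit is y below -124 mm. The carton stayed upright during this.
- **Carton:** I tipped it with the wide-open fingers near its top, the grasp point at about 170 mm. Both cameras show it flat with its upper face at about 55 mm. It is centred within about 2 mm, spanning roughly ±95 mm in x and -62 to +58 mm in y, against limits of ±123 and ±88 mm.
- **Other things:** By eye, the bystanders stand where they were; I did not re-measure them. The gripper was free, about 310 mm up.
- **What disagreed:** The two cameras differ by 2 to 4 mm in world y, so I fitted the place separately in each one. My first 90° wrist turn ran up against a joint limit, so I turned the other way; nothing was touched.

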